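# Shine the torch into the open switch box

### The job

Draw the wide-headed torch out of the leaning tool stand and hold it, level and raised, with its lens about 10 cm in front of the middle of the open switch box's mouth, shining straight in. Do not bump the box, and leave the cordless screwdriver and the other things on the bench where they are. Finish while still holding the torch steady there: do not put it down or let go.

Things in the scene. Friction and masses are not known exactly. Their poses are not given: they have to be found in the camera images.
- torch: plain steel hand torch, 190 mm long, about 0.2 kg: round barrel 30 mm in diameter up to 140 mm from the tail, then a wider head, 44 mm in diameter from 152 mm to the flat lens. Origin: middle of the tail end; z runs along the torch to the lens. Starts lens up in either sleeve of the stand, leaning 30 deg from vertical to the stand's +x, lowest 70 mm in the sleeve; draw it out along its axis
- torch_grip (a point): a good point to grip the torch: on its axis, on the barrel, 110 mm from the tail, 80 mm from the lens and near its centre of mass
- torch_lens (a point): centre of the torch's lens, 190 mm from the tail
- torch_tail (a point): centre of the torch's tail end (same point as the torch's origin)
- stand: fixed: plywood base 130 x 200 x 16 mm, two square dark steel sleeves side by side (at its y = +60 and -60 mm), 34 mm wide inside, 42 mm outside, 70 mm deep, leaning 30 deg from vertical to its +x. Origin: middle of the sleeves' row, at the bench top; sleeve floors 30 mm, mouths about 90 mm, highest point 101 mm above the bench
- driver: straight cordless screwdriver standing in the other sleeve of the stand: the same 30 mm barrel, 140 mm long, but it ends in a slim chuck and a 7 mm bit, 190 mm overall. Origin at its tail, z axis along it to the bit. To be left alone
- switchbox: fixed grey steel switch box, cover off, breakers inside: 100 mm deep, 160 wide, 170 high, upright on a plywood block 140 x 200 mm, 50 mm high; its top is 220 mm above the bench. Its whole front, facing its own -x, is the open mouth. Origin: under the middle of the block, at the bench top; z up, x level from the mouth into the box
- switchbox_mouth (a point): middle of the box's open mouth, in the plane of its front rim, 135 mm above the bench; axes as the box's: x level, straight into the box, z up
- jar: glass jar with a steel lid, 60 mm in diameter, 85 mm high, standing loose; origin under its centre. To be left alone
- tape: black tape measure, 70 x 40 x 65 mm high, standing loose; origin under its centre. To be left alone
- screwcarton: small cardboard carton, 90 x 60 x 50 mm high, loose; origin under its centre. To be left alone

How it is judged:
On the way:
1. the torch is held by the gripper, drawn clear out of the stand (contact force between torch and the fingers above 2 N and contact force between torch and stand below 0.05 N and height (world z) of torch_tail above 0.105 m), for 0.2 s.
At the end, for the whole second after the job is handed in: Torch still gripped (over 2 N), at rest, off the stand, box, screwdriver and jar; lens towards the box, within 0.20 rad of straight and level, 60 to 150 mm from the mouth, within 30 mm of its middle sideways and in height; screwdriver, jar, tape, carton within 30 mm of their start (contact force between torch and the fingers above 2 N and contact force between torch and stand below 0.05 N and contact force between torch and switchbox below 0.05 N and contact force between torch and driver below 0.05 N and contact force between torch and jar below 0.05 N and height (world z) of torch_tail above 0.06 m and height (world z) of torch_lens above 0.1 m and angle between the z axis of torch and the x axis of switchbox_mouth, either way round below 0.2 rad and x of torch_lens in the frame of switchbox_mouth between -0.15 and -0.06 m and x of torch_tail in the frame of switchbox_mouth below -0.22 m and y of torch_lens in the frame of switchbox_mouth between -0.03 and 0.03 m and z of torch_lens in the frame of switchbox_mouth between -0.03 and 0.03 m and linear speed of torch below 0.02 m/s and angular speed of torch below 0.15 rad/s and not (distance of driver from where it was at the start of the episode above 0.03 m) and not (distance of jar from where it was at the start of the episode above 0.03 m) and not (distance of tape from where it was at the start of the episode above 0.03 m) and not (distance of screwcarton from where it was at the start of the episode above 0.03 m)); the arm keeps its last pose, push and grip.
It fails at once if the switch box is bumped (over 5 N) (contact force between switchbox and anything else above 5 N).
It fails at once if the screwdriver, jar, tape measure or carton is moved by more than 30 mm (distance of any of driver, jar, tape, screwcarton from where it was at the start of the episode above 0.03 m).
It also fails if it takes over 45 s, if anything falls off the work surface, if the arm or the gripper's body presses on something with over 40 N, if the wrist force passes 120 N, or if a joint passes its speed limit or range.

### The arm

A 7-joint arm with a two-finger parallel gripper is mounted at the origin on the work surface. World frame = base frame: x ahead of the robot, y to its left, z up, the work surface at z = 0. Lengths are in m, angles in rad, forces in N, time in s.
With the tool pointing down it reaches from about 0.425 to 0.925 m from the base axis. Payload 6.8 kg.
Tool frame: the origin (TCP) lies at the very end of the fingers, on their centre line; the grasp point (between the pads) lies 19 mm behind it; z points along the fingers, y is the line along which they close (so a half turn about z gives the same grasp; the last joint's range is limited). The gripper opens to 85 mm and grips with 20 to 120 N. Pads are 22 mm wide; open, the fingers measure 114 mm over their backs; the gripper's body (76 mm by 85 mm) begins 54 mm behind the grasp point. The pads swing forward as they close: fully open they stand 13 mm farther back than shut.
Start: joints at [-1.348, 0.477, 0.022, 1.555, -0.011, 1.109, -0.083], TCP at [0.219, 0.638, 0.231] pointing down, gripper open.
Joint ranges: [-2.96, 2.96], [-0.34, 2.1], [-1.41, 1.46], [0.24, 2.44], [-1.37, 4.51], [0.17, 1.92], [-2.96, 2.96]. Speed limits (rad/s): [2.39, 2.39, 3.14, 3.14, 3.14, 3.14, 3.14].

### API

Orientations are given as a unit quaternion [w, x, y, z].
In Python, from station import bot gives the robot as it stands. The module is installed in compiled form; this text tells all that it offers.
- The arm moves only by the shell command python3 -m jog 'ROWS' [OPENING] [FORCE]. ROWS is JSON, a list of rows, each a list of 4 numbers: the shift along the tool's x, y, z in cm, then the turn about the tool's z in rad. In form: [[x, y, z, spin], ...]. A call has 1 to 20 rows; each row is the pose to reach, as a shift and turn from the pose commanded when the call began, along the tool's axes at that moment; what a row does not reach only later rows make up. A row lasts 1/12 s, in which the tool goes at most 41.7 mm and 7.16 degrees, less where a joint would pass 70% of its speed; a pose out of reach is approached as far as the arm can. A call with a gripper value outside its range is refused whole. OPENING is the closure, from -1 (fully open) to 1 (shut), set as the call begins (- or left out, the last holds). The fingers move at their own pace and stop on an object; FORCE is the grip in N (left out, the last holds). Time passes only in rows, so rows that repeat a pose let the fingers close. It gives the time, the measured TCP pose, the force, the opening and the grip force at its end, in the units of the state.
- bot.get_obs(): the state, without advancing time (a new reading comes with each control period).
- bot.read_camera(name): name is "side" or "top" or "wrist"; returns a dict with "pixels" (480x640x3 uint8, red, green, blue), "depth" (480x640 float32, m along the optical axis (not along the pixel's ray), 0 where there is no reading), "fovy" (degrees; the focal length in pixels is half the picture's height over the tangent of half this angle, whatever the lens; pixels are square), "cx", "cy" (the principal point, pixels), "distortion" ([k1, k2, p1, p2, k3] as OpenCV has them; the pictures are not rectified), "pose" (4x4, takes a point from camera to world coordinates). Camera axes: x right, y down, z forward; pixel columns grow to the right and rows downward; lengths in m; the calibration is good to about 2 mm. A picture is of the moment at which its call begins.
- bot.hand_in(): hands the job in; it is judged then, once.
The state is a dict: "t": time; "q": joint angles; "joint_vel": joint speeds; "joint_torque": joint torques, N m; "eef_pos": TCP position; "tool_rot": TCP orientation; "contact_force": force on the tool from outside, world axes, zero at the start; "torque": the same for the moment, N m; "gripper_width": opening from 0.0 (shut) to 1.0 (fully open); "grasp_force": force on a finger pad.
Only numpy, scipy, OpenCV 4.12 (cv2) and the standard library are available. Lean on these libraries where they do the work, as an engineer would, in place of code of your own. Each camera call takes 0.05 s, during which the arm holds its last target. There are 200 camera calls.

## Working session

There is one attempt and no reset: what is moved stays moved. The work goes in short steps, Python scripts to look and compute and a shell command to move; the robot and the scene stay as the last step left them, time stands still between calls to the robot, and variables do not carry over. Pictures are saved under pics/ and viewed, at most 10 in all, crops included, and the job is handed in when it is done.

```bash
mkdir -p pics; cat > h.py <<'E'
import numpy as np, cv2, pickle
from station import bot
def K(c):
    f=240/np.tan(np.radians(c["fovy"])/2); return np.array([[f,0,c["cx"]],[0,f,c["cy"]],[0,0,1]])
def pt(c,u,v,d=None):
    """pixel -> world by depth"""
    if d is None:
        w=c["depth"][int(v)-1:int(v)+2,int(u)-1:int(u)+2]; d=np.median(w[w>0]) if (w>0).any() else np.nan
    x,y=cv2.undistortPoints(np.array([[[u,v]]],float),K(c),np.array(c["distortion"],float))[0,0]
    return (c["pose"]@np.array([x*d,y*d,d,1]))[:3]
def cloud(c):
    v,u=np.mgrid[0:480,0:640]; p=np.stack([u,v],-1).reshape(-1,1,2).astype(float)
    n=cv2.undistortPoints(p,K(c),np.array(c["distortion"],float))[:,0]; d=c["depth"].ravel()[:,None]
    X=np.hstack([n*d,d]); W=X@c["pose"][:3,:3].T+c["pose"][:3,3]; W[d[:,0]==0]=np.nan
    return W.reshape(480,640,3)
def proj(c,P):
    T=np.linalg.inv(c["pose"]); r,_=cv2.Rodrigues(T[:3,:3]); return cv2.projectPoints(np.array(P,float).reshape(-1,1,3),r,T[:3,3],K(c),np.array(c["distortion"],float))[0][:,0]
def snap(n,f=None):
    c=bot.read_camera(n); f=f or n
    cv2.imwrite(f"pics/{f}.png",c["pixels"][...,::-1]); pickle.dump(c,open(f"pics/{f}.pkl","wb")); return c
def load(f): return pickle.load(open(f"pics/{f}.pkl","rb"))
E
python3 - <<'E'
from h import *
np.set_printoptions(precision=3,suppress=True)
for n in("side","top","wrist"):
    c=snap(n); print(n,c["fovy"],c["distortion"],c["pose"][:3,3],c["pose"][:3,2])
o=bot.get_obs(); print(o)
E
```

```text
side 48.13069466888995 [-0.075  0.     0.     0.     0.   ] [ 0.305 -0.838  0.658] [ 0.241  0.815 -0.527]
top 50.827896005200664 [-0.085  0.     0.     0.     0.   ] [ 0.345 -0.001  1.128] [ 0.227 -0.002 -0.974]
wrist 71.55322436477476 [-0.047  0.     0.     0.     0.   ] [0.151 0.661 0.372] [ 0.267 -0.094 -0.959]
{'t': 0.15, 'q': array([-1.348,  0.478,  0.022,  1.556, -0.012,  1.109, -0.083]), 'joint_vel': array([ 0.001, -0.002,  0.   , -0.004, -0.003,  0.002, -0.   ]), 'joint_torque': array([  0.003, -59.692,   1.61 , -28.149,   0.013,   0.007,   0.   ]), 'eef_pos': array([0.219, 0.638, 0.231]), 'tool_rot': array([-0.   ,  0.165,  0.986, -0.001]), 'contact_force': array([ 0.121,  0.598, -0.343]), 'torque': array([-0.015,  0.02 , -0.043]), 'grasp_force': 0.0, 'gripper_width': 1.0001557252725155}
```

View pics/top.png

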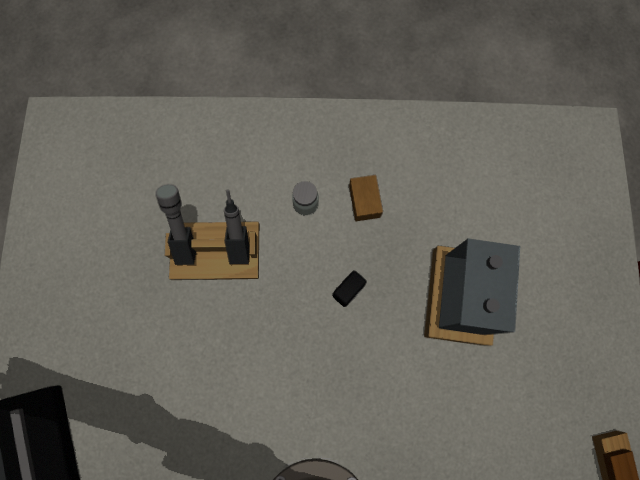

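View pics/side.png

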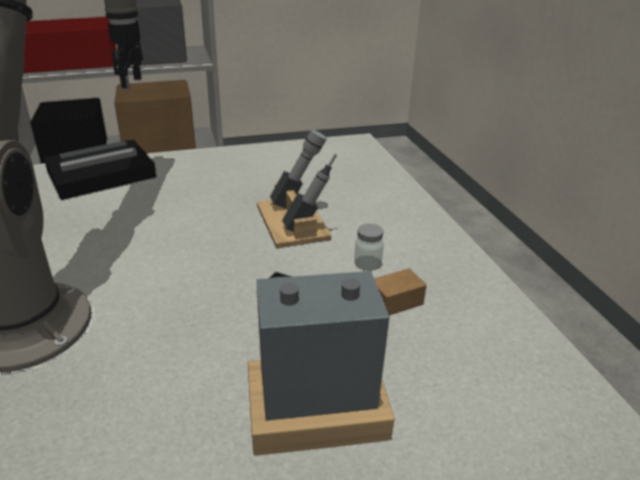

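The top view shows the torch in the left sleeve (lens at about (168,190), sleeve mouth at about (182,235)) and the driver in the right one ((232,200)). The box is at (480,285) with its mouth facing left. The side view confirms the wide head at (315,138) and the box's back in the foreground. Next I'll measure these.

```bash
python3 - <<'E'
from h import *
np.set_printoptions(precision=3,suppress=True)
t=load("top");s=load("side");w=load("wrist")
Wt,Ws,Ww=cloud(t),cloud(s),cloud(w)
for n,u,v in[("lens",168,190),("barrel",177,220),("sleeve",181,240),("drv",234,215),("jar",305,190),("tape",350,285),("carton",366,190),("boxTL",469,241),("boxTR",518,246),("boxBR",514,330),("boxBL",468,329),("blockTL",437,249),("blockBL",431,340),("standTL",169,226),("standBL",171,277),("standBR",258,276),("standTR",258,224)]:
    print(n,pt(t,u,v))
for n,u,v in[("lens",315,138),("barrel",303,163),("boxtop",325,300)]: print("s",n,pt(s,u,v))
print("wrist proj of torch", proj(w,[[.66,.38,.2],[.55,.38,.06]]))
np.save("pics/Wt.npy",Wt)
# torch points
for W,n in((Wt,"top"),(Ws,"side"),(Ww,"wrist")):
    L=pt(t,168,190)
    m=(np.abs(W[...,1]-L[1])<.06)&(W[...,2]>.1)&(np.abs(W[...,0]-L[0]+.03)<.13)
    P=W[m]; print(n,len(P)); 
    if len(P)>30: print(P.min(0),P.max(0)); 
    b=(W[...,2]>.21)&(W[...,2]<.23)&(np.abs(W[...,1]+.25)<.25)&(W[...,0]>.25)
    if b.sum()>100: print("box top rect",n,cv2.minAreaRect(W[b][:,:2].astype(np.float32)),np.median(W[b][:,2]))
E
```

```text
lens [0.641 0.299 0.192]
barrel [0.594 0.291 0.139]
sleeve [0.561 0.291 0.1  ]
drv [0.603 0.173 0.151]
jar [0.68  0.034 0.085]
tape [ 0.478 -0.065  0.065]
carton [ 0.694 -0.101  0.049]
boxTL [ 0.544 -0.276  0.221]
boxTR [ 0.536 -0.37   0.219]
boxBR [ 0.382 -0.352  0.219]
boxBL [ 0.386 -0.291  0.14 ]
blockTL [ 0.562 -0.256  0.05 ]
blockBL [ 0.367 -0.249  0.001]
standTL [0.614 0.35  0.001]
standBL [0.494 0.331 0.015]
standBR [0.502 0.137 0.005]
standTR [0.62  0.142 0.013]
s lens [0.626 0.283 0.19 ]
s barrel [0.599 0.286 0.129]
s boxtop [ 0.47  -0.321  0.219]
wrist proj of torch [[226.787 693.943]
 [216.644 510.579]]
top 960
[0.554 0.278 0.1  ] [0.656 0.323 0.206]
box top rect top ((0.46433916687965393, -0.31372809410095215), (0.10148584097623825, 0.16216200590133667), 82.87483978271484) 0.21957771098473855
side 718
[0.558 0.275 0.1  ] [0.658 0.319 0.203]
box top rect side ((0.46501100063323975, -0.3139203190803528), (0.10444626957178116, 0.16056448221206665), 82.60749053955078) 0.21912556500604327
wrist 0
```

View pics/wrist.png

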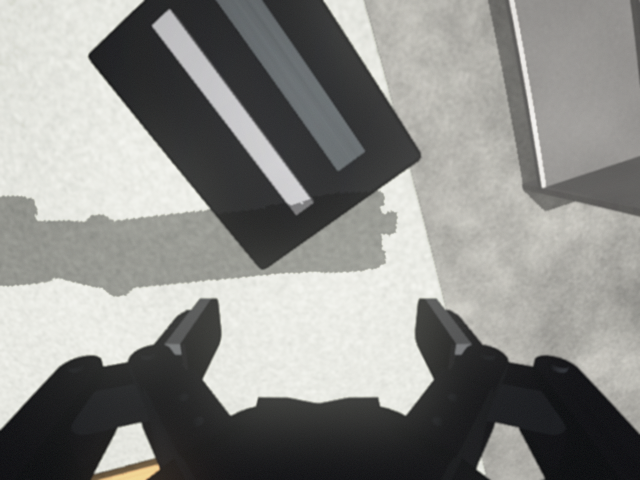

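The wrist view shows only the tray, the bench and the open fingers, with no torch in it. I'll fit the torch model to the top and side point clouds.

```bash
python3 - <<'E'
from h import *
from scipy.optimize import least_squares
np.set_printoptions(precision=4,suppress=True)
C={n:cloud(load(n)) for n in("top","side")}
def sd(P,p):
    l=p[:3]; a=np.array([np.sin(p[4])*np.cos(p[3]),np.sin(p[4])*np.sin(p[3]),np.cos(p[4])])
    s=(P-l)@a; r=np.linalg.norm(P-l-s[:,None]*a,axis=1)
    R=np.interp(s,[-.038-.012,-.038],[.015,.022])
    q=np.stack([r-R,s],1); return np.where(q.max(1)>0,np.linalg.norm(np.maximum(q,0),axis=1),q.max(1))
for use in(["top"],["side"],["top","side"]):
    P=np.vstack([C[n][(np.abs(C[n][...,1]-.297)<.05)&(C[n][...,2]>.112)&(np.abs(C[n][...,0]-.61)<.09)] for n in use])
    r=least_squares(lambda p:sd(P,p),[.638,.297,.195,0,.52],loss="soft_l1",f_scale=.002)
    p=r.x; a=np.array([np.sin(p[4])*np.cos(p[3]),np.sin(p[4])*np.sin(p[3]),np.cos(p[4])])
    print(use,len(P),p[:3],np.degrees(p[3:]),"rms",np.sqrt(np.mean(sd(P,p)**2)),"tail",p[:3]-.19*a,"g165",p[:3]-.025*a, "grip110",p[:3]-.08*a)
from scipy.spatial.transform import Rotation as R
q=bot.get_obs()["tool_rot"]; print(R.from_quat(q,scalar_first=True).as_matrix())
E
```

```text
['top'] 876 [0.6392 0.3024 0.1925] [ 2.9795 30.5627] rms 0.0011650220593690708 tail [0.5427 0.2974 0.0288] g165 [0.6265 0.3018 0.1709] grip110 [0.5986 0.3003 0.1236]
['side'] 647 [0.6399 0.3008 0.1913] [ 1.2839 30.3904] rms 0.0018773386442768522 tail [0.5438 0.2987 0.0274] g165 [0.6273 0.3006 0.1697] grip110 [0.5995 0.2999 0.1223]
['top', 'side'] 1523 [0.6395 0.3016 0.1921] [ 2.0125 30.5421] rms 0.0015836105693462748 tail [0.543  0.2982 0.0285] g165 [0.6268 0.3011 0.1706] grip110 [0.5989 0.3001 0.1232]
[[-0.9458  0.3248 -0.0004]
 [ 0.3248  0.9458 -0.0014]
 [-0.0001 -0.0014 -1.    ]]
```

```bash
python3 -m jog '[[-4,-1.5,-1,-0.1],[-8,-3,-1,-0.2],[-12,-4.5,-1,-0.3],[-16,-6,-2,-0.37],[-20,-7.5,-2,-0.37],[-24,-9,-2,-0.37],[-28,-10.5,-2,-0.37],[-32,-12,-2,-0.37],[-36,-13.5,-2,-0.37],[-40,-15,-2,-0.37],[-43,-16.2,-2,-0.37],[-46,-17.3,-2,-0.37],[-48,-18,-2,-0.37],[-49.5,-18.6,-2,-0.37],[-49.5,-18.6,-2,-0.37],[-49.5,-18.6,-2,-0.37]]' -1
python3 - <<'E'
from h import *
c=snap("wrist","w2")
np.set_printoptions(precision=4,suppress=True)
from scipy.spatial.transform import Rotation as R
o=bot.get_obs();print(o["q"],R.from_quat(o["tool_rot"],scalar_first=True).as_matrix())
print(proj(c,[[.6395,.3016,.192],[.6268,.301,.171],[.599,.3001,.1232]]))
E
```

```text
t: 1.48
eef_pos: [0.6266, 0.3019, 0.2508]
tool_rot: [-0.001, -0.019, 1.0, 0.0]
contact_force: [-0.2, -0.1, -0.6]
gripper_width: 1.002
grasp_force: 0.0
[-0.6031  0.4969  0.0923  1.4824 -0.0495  1.1653  1.1094] [[-0.9992 -0.0409 -0.0014]
 [-0.0409  0.9992  0.0009]
 [ 0.0014  0.001  -1.    ]]
[[316.5775 280.7948]
 [316.5188 252.1783]
 [316.9343 201.4848]]
```

View pics/w2.png

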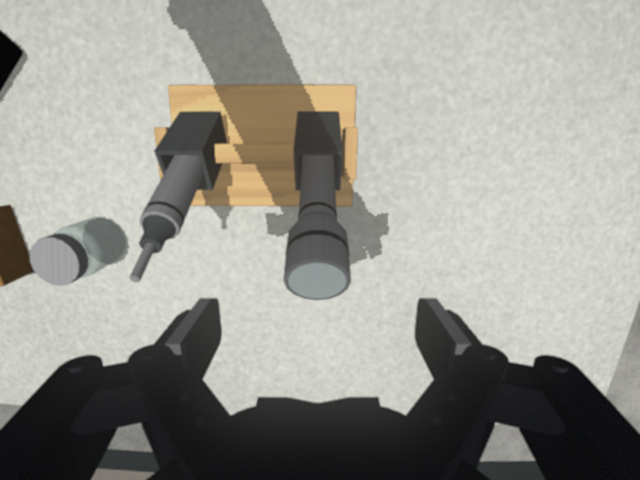

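The lens disc centre is at (317,279), which agrees with the fit's projection of (317,281), and the fingers straddle it. The driver is clear on the left. I'll descend onto the head and close.

```bash
python3 -m jog '[[0,0,3,0],[0,0,6,0],[0,0,8,0],[0,0,9.5,0],[0,0,10,0],[0,0,10,0],[0,0,10,0]]' -1
python3 -m jog '[[0,0,0,0],[0,0,0,0],[0,0,0,0],[0,0,0,0],[0,0,0,0],[0,0,0,0],[0,0,0,0],[0,0,0,0],[0,0,0,0],[0,0,0,0]]' 1 60
```

```text
t: 2.12
eef_pos: [0.6264, 0.3034, 0.1521]
tool_rot: [0.0, -0.021, 1.0, 0.0]
contact_force: [0.5, -0.4, -0.1]
gripper_width: 1.0
grasp_force: 0.0
t: 2.95
eef_pos: [0.6278, 0.302, 0.1524]
tool_rot: [0.001, -0.02, 1.0, 0.0]
contact_force: [0.3, 0.2, 6.0]
gripper_width: 0.506
grasp_force: 60.8
```

```bash
python3 -m jog '[[-0.58,0,-1,0],[-1.16,0,-2,0],[-1.73,0,-3,0],[-2.31,0,-4,0],[-2.89,0,-5,0],[-3.46,0,-6,0],[-4.04,0,-7,0],[-4.62,0,-8,0],[-5.2,0,-9,0],[-5.78,0,-10,0],[-5.78,0,-10,0],[-5.78,0,-10,0],[-5.78,0,-10,0],[-5.78,0,-10,0],[-5.78,0,-10,0]]' 1 60
python3 - <<'E'
from h import *
snap("wrist","w3"); c=snap("side","s3")
i=c["pixels"][60:260,200:440,::-1]; cv2.imwrite("pics/s3c.png",cv2.resize(i,None,fx=3,fy=3))
E
```

```text
t: 4.2
eef_pos: [0.6841, 0.304, 0.2505]
tool_rot: [-0.001, -0.02, 1.0, -0.0]
contact_force: [0.1, -0.5, -2.4]
gripper_width: 0.508
grasp_force: 61.3
```

View pics/s3c.png

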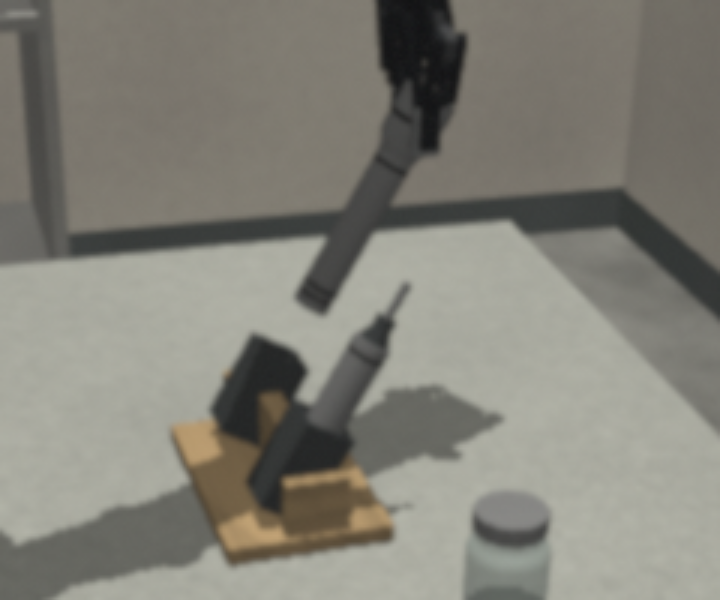

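The crop shows the torch out of the sleeve, still leaning 30° in the fingers, with its tail at crop pixel (315,300), well above the empty sleeve. The tool can't tilt, so I'll pivot the torch to level by laying it down tail-first on free bench left of the stand under a light grip.

```bash
python3 -m jog '[[0,0,-2,0],[1,2,-3,0],[3,4.5,-3,0],[5,7,-3,0],[7,9.5,-3,0],[9,12,-3,0],[11,14.5,-3,0],[13,16,-3,0],[13,16,-1,0],[13,16,2,0],[13,16,5,0],[13,16,7.5,0],[13,16,9,0],[13,16,10,0],[13,16,10.5,0],[13,16,11,0],[13,16,11,0],[13,16,11,0]]' 1 60
```

```text
t: 5.8
eef_pos: [0.549, 0.4592, 0.1423]
tool_rot: [0.001, -0.02, 1.0, 0.001]
contact_force: [0.2, 0.2, -2.6]
gripper_width: 0.507
grasp_force: 61.5
```

```bash
python3 - <<'E'
from h import *
np.set_printoptions(precision=4,suppress=True)
c=snap("top","t4"); s=snap("side","s4")
e=bot.get_obs()["eef_pos"]; print(e)
for n,k in(("top",c),("side",s)):
    W=cloud(k); m=(W[...,2]>.005)&(W[...,2]<.11)&(np.abs(W[...,1]-e[1])<.05)&(np.abs(W[...,0]-e[0]+.05)<.09)
    P=W[m]; print(n,len(P))
    if len(P)>20: 
        l=np.polyfit(P[:,2],P[:,0],1); print("lean deg",np.degrees(np.arctan(l[0])),P.min(0))
E
```

```text
[0.5492 0.4593 0.1426]
top 465
lean deg 27.623559510903128 [0.4145 0.4099 0.005 ]
side 442
lean deg 28.508815446592738 [0.4541 0.4344 0.0122]
```

```bash
python3 -m jog '[[0,0,0.5,0],[0,0,1.1,0],[-0.6,0,1.4,0],[-1.3,0,1.8,0],[-2,0,2.3,0],[-2.8,0,2.8,0],[-3.6,0,3.4,0],[-4.4,0,4.2,0],[-5.1,0,5,0],[-5.8,0,5.8,0],[-6.4,0,6.6,0],[-6.4,0,6.6,0]]' 1 20
python3 - <<'E'
from h import *
np.set_printoptions(precision=4,suppress=True)
s=snap("side","s5")
e=bot.get_obs()["eef_pos"]
p=proj(s,[e])[0].astype(int);print(p)
i=s["pixels"][max(p[1]-90,0):p[1]+90,max(p[0]-120,0):p[0]+120,::-1]; cv2.imwrite("pics/s5c.png",cv2.resize(i,None,fx=3,fy=3))
E
```

```text
t: 6.9
eef_pos: [0.6146, 0.4602, 0.0734]
tool_rot: [0.0, -0.019, 1.0, -0.0]
contact_force: [1.6, 0.0, 3.6]
gripper_width: 0.504
grasp_force: 49.7
[292 154]
```

View pics/s5c.png

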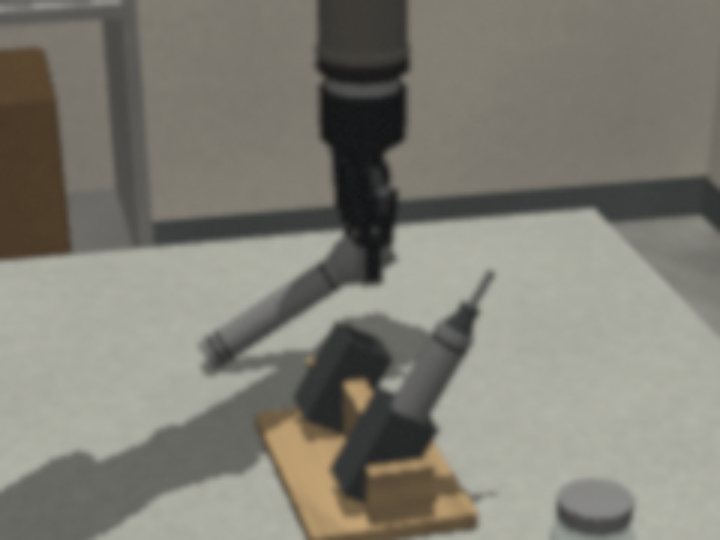

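The torch is pivoting in the fingers as planned. It now lies at about 60° from vertical with its tail on the bench at crop pixel (210,360). I'll carry on to level.

```bash
python3 -m jog '[[-0.6,0,0.9,0],[-1.2,0,1.9,0],[-1.7,0,2.9,0],[-2.1,0,3.8,0],[-2.4,0,4.6,0],[-2.6,0,5.3,0],[-2.8,0,6,0],[-2.9,0,6.4,0],[-3,0,6.7,0],[-3,0,6.9,0],[-3,0,6.9,0]]' 1 20
python3 -m jog '[[0,0,0,0],[0,0,0,0],[0,0,0,0],[0,0,0,0],[0,0,0,0],[0,0,0,0]]' 1 120
```

```text
t: 7.87
eef_pos: [0.6415, 0.4624, 0.0055]
tool_rot: [-0.001, -0.02, 1.0, -0.0]
contact_force: [-1.1, -0.4, -0.1]
gripper_width: 0.5
grasp_force: 45.8
t: 8.37
eef_pos: [0.6422, 0.4626, 0.0064]
tool_rot: [-0.0, -0.02, 1.0, 0.0]
contact_force: [-2.9, 0.4, 2.4]
gripper_width: 0.485
grasp_force: 120.7
```

Next I'll lift and check the angle.

```bash
python3 -m jog '[[0,0,-1,0],[0,0,-3,0],[0,0,-6,0],[0,0,-9,0],[0,0,-12,0],[0,0,-15,0],[0,0,-18,0],[0,0,-19,0],[0,0,-19,0],[0,0,-19,0]]' 1 120
python3 - <<'E'
from h import *
np.set_printoptions(precision=4,suppress=True)
s=snap("side","s6");c=snap("top","t6")
o=bot.get_obs();e=o["eef_pos"];print(o["q"])
p=proj(s,[e])[0].astype(int)
i=s["pixels"][max(p[1]-90,0):p[1]+90,max(p[0]-120,0):p[0]+120,::-1]; cv2.imwrite("pics/s6c.png",cv2.resize(i,None,fx=3,fy=3))
for n,k in(("top",c),("side",s)):
    W=cloud(k); m=(np.abs(W[...,2]-e[2]-.01)<.06)&(np.abs(W[...,1]-e[1])<.045)&(W[...,0]>e[0]-.2)&(W[...,0]<e[0]-.045)
    P=W[m]; print(n,len(P))
    if len(P)>20:
        xs=np.arange(e[0]-.17,e[0]-.045,.02)
        for x in xs:
            q=P[np.abs(P[:,0]-x)<.01]
            if len(q)>4: print(x,"z",q[:,2].min(),q[:,2].max(),"y",q[:,1].min(),q[:,1].max())
        print(P[:,0].min())
E
```

```text
t: 9.2
eef_pos: [0.6427, 0.4621, 0.1957]
tool_rot: [0.0, -0.019, 1.0, -0.0]
contact_force: [-0.9, 0.1, -2.9]
gripper_width: 0.484
grasp_force: 121.6
[-0.7404  0.7073  0.0665  1.2561 -0.0464  1.1839  0.9379]
top 589
0.5314735845649102 z 0.1975354927331303 0.21991233499231289 y 0.4421510061377153 0.4666343261778967
0.5514735845649102 z 0.19454593257219555 0.2224374807945908 y 0.44360759122536064 0.4721615684183773
0.5714735845649103 z 0.20233753093572437 0.2250975760557754 y 0.443625951481769 0.4731492976946869
0.5914735845649103 z 0.20407133092002672 0.22712453236854635 y 0.4436396347882993 0.47189429748104783
0.5189818965492194
side 579
0.4714735845649102 z 0.18391372302653836 0.21082563466808313 y 0.4387603394296826 0.4686835304353887
0.4914735845649102 z 0.1825475524267124 0.2145676307690189 y 0.43691463069622527 0.4597025751234074
0.5114735845649102 z 0.18381158045453755 0.21532785100357849 y 0.43156633367877895 0.4659351760596291
0.5314735845649102 z 0.1887206591569005 0.2184553626119387 y 0.4394158965753572 0.4642952794684676
0.5514735845649102 z 0.18937103998393806 0.2212841944531439 y 0.43896196528649223 0.4632391001547984
0.5714735845649103 z 0.19134934597386388 0.2250951431505836 y 0.4397569450452248 0.4661298398475553
0.5914735845649103 z 0.19621584021156097 0.22487172925103738 y 0.4390580944078464 0.46480084263309474
0.4769813897431652
```

View pics/s6c.png

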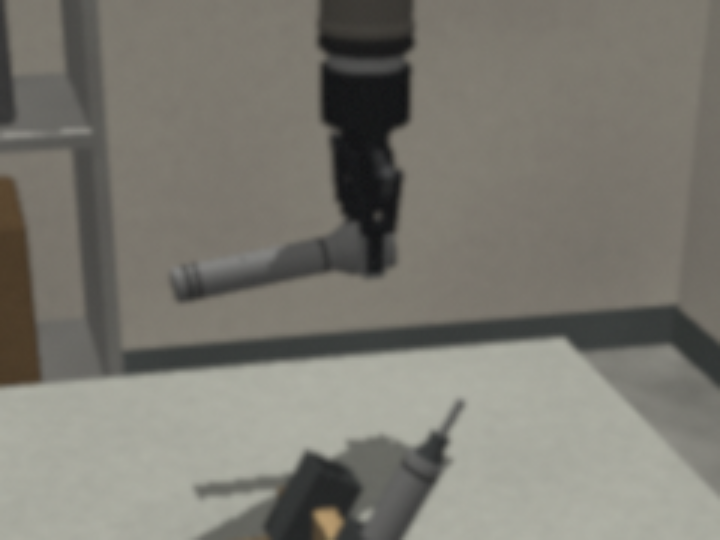

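The crop shows the torch held nearly level, the tail drooping about 7° (0.12 rad, within 0.2). I'll carry it high over to the box, turning it to face the mouth.

```bash
python3 -m jog '[[0.3,-1,-2,0.05],[0.9,-3,-5,0.12],[1.8,-6,-8,0.21],[2.8,-9.5,-10,0.31],[3.9,-13,-10,0.41],[4.9,-16.5,-10,0.51],[6,-20,-10,0.61],[7,-23.5,-10,0.71],[8.1,-27,-10,0.81],[9.1,-30.5,-10,0.91],[10.2,-34,-10,1.01],[11.2,-37.5,-10,1.11],[12.3,-41,-10,1.21],[13.3,-44.5,-10,1.31],[14.4,-48,-10,1.41],[15.4,-51.5,-10,1.51],[16.3,-54.5,-10,1.6],[17.1,-57,-10,1.68],[17.7,-59,-10,1.735],[17.9,-59.8,-10,1.735]]' 1 120
python3 -m jog '[[0,0,0,0],[0,0,0,0],[0,0,0,0]]' 1 120
python3 - <<'E'
from h import *
np.set_printoptions(precision=4,suppress=True)
o=bot.get_obs();print(o["q"]); from scipy.spatial.transform import Rotation as R
print(R.from_quat(o["tool_rot"],scalar_first=True).as_matrix())
E
```

```text
t: 10.97
eef_pos: [0.4852, -0.1453, 0.2952]
tool_rot: [-0.0, 0.752, 0.659, -0.001]
contact_force: [-0.3, -0.3, -1.4]
gripper_width: 0.482
grasp_force: 121.8
t: 11.22
eef_pos: [0.4877, -0.1401, 0.2958]
tool_rot: [-0.0, 0.749, 0.663, -0.0]
contact_force: [-1.0, 0.5, -2.3]
gripper_width: 0.481
grasp_force: 121.8
[-0.3689  0.1413  0.5928  1.8992 -0.0876  1.1273  0.1359]
[[ 0.1208  0.9927 -0.0007]
 [ 0.9927 -0.1208  0.0005]
 [ 0.0004 -0.0008 -1.    ]]
```

Then descend to mouth height and measure.

```bash
python3 -m jog '[[0,0,1,0],[0,0,3,0],[0,0,6,0],[0,0,9,0],[0,0,12,0],[0,0,15,0],[0,0,17,0],[0,0,18,0],[0,0,18.4,0],[0,0,18.4,0],[0,0,18.4,0],[0,0,18.4,0]]' 1 120
python3 - <<'E'
from h import *
from scipy.optimize import least_squares
np.set_printoptions(precision=4,suppress=True)
c=snap("top","t8");s=snap("side","s8");e=bot.get_obs()["eef_pos"];print(e)
d=np.array([-.126,-.992,0]);n=np.array([.992,-.126,0]);M=np.array([.471,-.264,.135])
for nm,k in(("top",c),("side",s)):
    W=cloud(k);V=W-e; a=V@d;b=V@n
    m=(np.abs(W[...,2]-e[2]-.01)<.035)&(np.abs(b)<.04)&(a<-.045)&(a>-.2); P=W[m];A=a[m]
    print(nm,len(P),"tail a",A.min() if len(A) else 0)
    for x in np.arange(-.16,-.04,.02):
        q=P[np.abs(A-x)<.01]
        if len(q)>4: print(round(x,2),"ztop",np.percentile(q[:,2],97),"b mid",(((q-e)@n).min()+((q-e)@n).max())/2)
both=np.hstack([c["pixels"][150:390,250:570,::-1],s["pixels"][130:370,150:470,::-1]]); cv2.imwrite("pics/f.png",cv2.resize(both,(800,300)))
E
```

```text
t: 12.22
eef_pos: [0.4882, -0.1422, 0.1135]
tool_rot: [0.001, 0.75, 0.662, 0.001]
contact_force: [-0.6, 0.3, -1.7]
gripper_width: 0.484
grasp_force: 121.8
[ 0.488  -0.1422  0.1134]
top 909 tail a -0.1670184173562119
-0.16 ztop 0.1324566757952937 b mid -0.0002926631701832992
-0.14 ztop 0.13448721159015234 b mid -0.0004658939295379425
-0.12 ztop 0.13799324691743978 b mid -0.0005156727300109909
-0.1 ztop 0.1398069641698659 b mid -0.0002730656274611571
-0.08 ztop 0.14215224431994394 b mid -0.0003580082777098065
-0.06 ztop 0.1444488694402788 b mid -0.00045322853005758806
side 40 tail a -0.07288616234144132
-0.06 ztop 0.14362937342745022 b mid 0.004376232702659421
```

View pics/f.png

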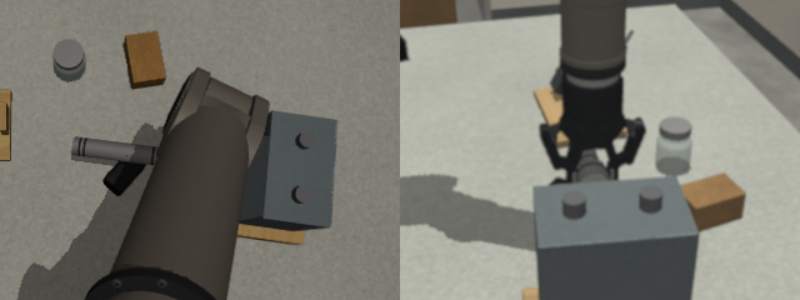

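Top and side views show the torch pointing squarely at the box, lens about 10 cm out. It is about 2 mm off centre sideways and 4 mm in height, tilted 0.12 rad, and the jar, carton and tape look undisturbed. I'll let it settle and hand in.

```bash
python3 -m jog '[[0,0,0,0],[0,0,0,0],[0,0,0,0],[0,0,0,0],[0,0,0,0],[0,0,0,0],[0,0,0,0],[0,0,0,0]]' 1 120
python3 -c "
from station import bot
print(bot.hand_in())"
```

```text
t: 12.98
eef_pos: [0.487, -0.1421, 0.1122]
tool_rot: [-0.0, 0.75, 0.662, -0.0]
contact_force: [0.5, -0.0, -2.3]
gripper_width: 0.488
grasp_force: 121.8
the job is handed in; nothing more can be done
None
```

I handed the job in (no verdict was returned) with the torch drawn from the stand and held steady, lens about 10 cm in front of the middle of the box's mouth and about 7° (0.12 rad) off level; nothing else on the bench looked disturbed.

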